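# Slide the orange strainer plate out of the drying rack

## Robot

A 6-joint arm with a two-finger parallel gripper is mounted at the origin on the work surface. World frame = base frame: x ahead of the robot, y to its left, z up, the work surface at z = 0. Lengths are in mm, angles in rad, forces in N, time in s.
With the tool pointing down it reaches from about 350 to 975 mm from the base axis. Payload 7.1 kg.
Tool frame: the origin (TCP) lies midway between the tips of the shut fingers; the grasp point (between the pads) lies ctrl.tcp_to_grasp behind it (ctrl.tcp_to_grasp is the distance from the TCP to the grasp point, in mm); z points along the fingers, y is the direction in which the jaws open and shut (so a half turn about z gives the same grasp; the last joint's range is limited). The gripper opens to 88 mm and grips with 3 to 60 N. Pads are 20 mm wide; open, the fingers measure 115 mm over their backs; the gripper's body (75 mm by 178 mm) begins 61 mm behind the grasp point.
Start: joints at [1.102, 0.423, 1.63, -0, 1.089, -0.019], TCP at [271.708, 562.832, 222.675] pointing down, gripper open.
Joint ranges: [-3, 3], [-0.9, 2.11], [0.09, 2.58], [-1.31, 4.45], [0.11, 2.69], [-2.54, 2.54]. Speed limits (rad/s): [2.39, 2.39, 3.01, 3.14, 3.14, 3.14].

## Interface

Orientations are given as a rotation vector (axis times angle).
In Python, from workcell import ctrl gives the robot as it stands.
- The arm moves only by the tool play_rows, never from a script. Its argument "increments" is text: rows parted by semicolons, each of 5 numbers parted by spaces: the opening, from 0 (shut) to 1 (fully open), then the shift along the world's x, y, z in m, then the turn about the world's z in degrees. A call has 1 to 20 rows; each row shifts and turns the commanded pose from where the row before left it; what a row does not reach is not made up. A row lasts 1/10 s, in which the tool goes at most 50 mm and 8.59 degrees, less where a joint would pass 70% of its speed; a pose out of reach is approached as far as the arm can. A call is refused whole if a number of a shift passes 0.05 or a number of a turn 8.59, either way. A call with a gripper value outside its range is refused whole. The fingers move at their own pace and stop on an object; the grip force is fixed at half the most. Time passes only in rows, so rows that do not move let the fingers close. It gives the time, the measured TCP pose, the force and the opening at its end, in the units of the state.
- ctrl.get_obs(): the state, without advancing time (a new reading comes with each control period).
- ctrl.get_image(name): name is "scene" or "top" or "wrist"; returns a dict with "img" (420x560x3 uint8, red, green, blue), "range_z" (420x560 float32, mm along the optical axis (not along the pixel's ray), 0 where there is no reading), "vertical_fov" (degrees; the focal length in pixels is half the picture's height over the tangent of half this angle, whatever the lens; pixels are square), "cx", "cy" (the principal point, pixels), "k1" (the pictures are not rectified: a ray, as slopes to the right and down, at radius r is drawn at 1 + k1 r^2 times it, then the intrinsics apply), "origin" and "attitude" of the camera in the world. Camera axes: x right, y down, z forward; pixel columns grow to the right and rows downward; lengths in mm; the calibration is good to about 2 mm. A picture is of the moment at which its call begins.
- ctrl.close_job(): hands the job in, once; it reports no verdict.
The state is a dict: "t": time; "qpos": joint angles; "qvel": joint speeds; "joint_torque": joint torques, N m; "ee_pos": TCP position; "orientation": TCP orientation; "ft_force": force on the tool from outside, world axes, zero at the start; "moment": the same for the moment, N m; "width": finger opening in mm.
Only numpy, scipy, OpenCV 4.12 (cv2) and the standard library are available. Lean on these libraries where they do the work, as an engineer would, in place of code of your own. Each camera call takes 0.05 s, during which the arm holds its last target. There are 200 camera calls.

## Task

The orange strainer plate is wanted from the drying rack, where it lies too snug in its lane to be gripped. Slide it along its lane until about a third of it sticks out over the rack's open end while it still lies flat on the rack, then take it by the part that sticks out, lift it clear and leave it lying flat inside the white tray. Leave the green plate where it lies.

Things in the scene. Friction and masses are not known exactly. Their poses are not given: they have to be found in the camera images.
- orange_plate_center (a point): Centre (half-way up) of the loose orange strainer plate, flat, 150 mm long (x) x 56 wide (y) x 5 thick (z), about 0.12 kg, with a flush slotted steel panel in its top. It starts flat and wholly on the rack in one of the lanes, its x along the lane, pointing to the closed end. Slippery on the rack: a closed fingertip kept pressed on its top at 5 to 15 N drags it.
- green_plate_center (a point): Centre of the green strainer plate, same shape and size, lying in the other lane. To be left where it lies.
- rack: Fixed steel rack, 200 mm (x) x 148 (y), origin at its centre at table height. Two lanes along x, centred at y = +35 and -35 mm, 62 mm wide between lips 8 mm wide and 6 high; lane floor 50 mm above the origin. The -x end (x = -100 mm, towards the robot) is open, free space beyond and below it; a stop closes the +x end (x = 94 to 100 mm). A plate centred at x = -25 mm is flush with the open end.
- tray: Fixed white shallow tray, 240 mm (x) x 150 mm (y) x 22 mm high outside, walls and floor 5 mm thick (inside 230 x 140 mm). Origin at the centre of its underside, on the table. The plate fits flat in it only roughly lengthwise along the tray's x, either way round.
There are look-alikes about, which are no part of the job. What is meant by the part that bears orange_plate_center is not yellow, and is the smaller of those in its own colour. Of the things shaped like the rack, the steel one is meant.

How it is judged:
By the outcome, as a careful person would: the job done as asked, in the order asked, and still so for the second after the job is handed in, with the robot touching nothing.
It also fails if it takes over 48 s, if anything falls off the work surface, if the arm or the gripper's body presses on something with over 40 N, if the wrist force passes 120 N, or if a joint passes its speed limit or range.

## Working session

There is one attempt and no reset: what is moved stays moved. The work goes in short steps, Python scripts to look and compute and a tool call to move; the robot and the scene stay as the last step left them, time stands still between calls to the robot, and variables do not carry over. Pictures are saved under pics/ and viewed, on a budget of 10 in all, crops included, one or two more only if the job needs it, and the job is handed in when it is done.

Besides the shell and the picture viewer there is one more tool, called after "Request:" as name(argument=value, ...) on one line, values as JSON. play_rows: Moves the arm, as the interface text tells. Its arguments: {"type":"object","properties":{"increments":{"type":"string"}},"required":["increments"]}

```bash
mkdir -p pics; ls; cat > h.py <<'E'
import numpy as np, cv2
from scipy.spatial.transform import Rotation as R
from workcell import ctrl
def get(name):
    d=ctrl.get_image(name); np.savez(f'{name}.npz',**d); return d
def rot(a):
    a=np.asarray(a,float)
    return a if a.shape==(3,3) else R.from_rotvec(a).as_matrix()
def cal(d):
    f=210/np.tan(np.radians(float(d['vertical_fov']))/2)
    K=np.array([[f,0,float(d['cx'])],[0,f,float(d['cy'])],[0,0,1]])
    return K,np.array([float(d['k1']),0,0,0]),rot(d['attitude']),np.asarray(d['origin'],float)
def rays(d,uv):
    K,D,A,o=cal(d)
    s=cv2.undistortPoints(np.float64(uv).reshape(-1,1,2),K,D)[:,0]
    return np.c_[s,np.ones(len(s))]@A.T,o
def onz(d,uv,z):
    r,o=rays(d,uv); return o+r*((z-o[2])/r[:,2])[:,None]
def byrange(d,uv):
    r,o=rays(d,uv); uv=np.int32(uv).reshape(-1,2); return o+r*d['range_z'][uv[:,1],uv[:,0]][:,None]
def save(d,n): cv2.imwrite(f'pics/{n}.png',d['img'][...,::-1])
E
python3 - <<'E'
from h import *
for n in('scene','top'):
    d=get(n); save(d,n+'1'); print(n,d['attitude'],d['origin'],d['vertical_fov'],d['k1'])
print(ctrl.get_obs(),ctrl.tcp_to_grasp)
E
```

```text
pics
scene [-1.70523177 -1.80651195  0.77029392] [1274.47259237   31.86536737  770.69405583] 55.478620919658 -0.051891810342842945
top [-2.18068488  2.19893597 -0.09491374] [ 462.98331434  -14.64824418 1326.64418863] 45.15817209778335 -0.0074612967032054054
{'t': 0.1, 'qpos': array([ 1.10199020e+00,  4.23749771e-01,  1.63058708e+00,  3.85253070e-06,
        1.08864167e+00, -1.89883406e-02]), 'qvel': array([ 0.00016579, -0.00174935, -0.00235583,  0.00011529,  0.00293765,
        0.00045025]), 'joint_torque': array([ 7.78810590e-04, -5.45620251e+01, -2.74325895e+01,  6.45236811e-02,
        1.88090274e-02, -2.37445443e-05]), 'ee_pos': array([271.49332007, 562.39574831, 221.99900647]), 'orientation': array([-7.00557498e-01, -3.06213907e+00,  2.11096053e-03]), 'ft_force': array([-0.28909431,  0.60559131,  0.43169536]), 'moment': array([0.01247046, 0.02750691, 0.00359153]), 'width': 87.48564582286222} 18.700000000000003
```

View pics/top1.png

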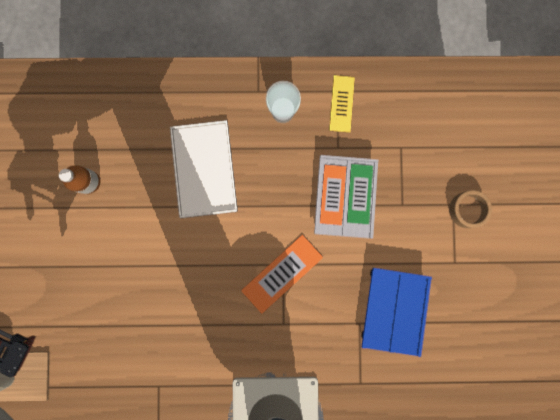

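View pics/scene1.png

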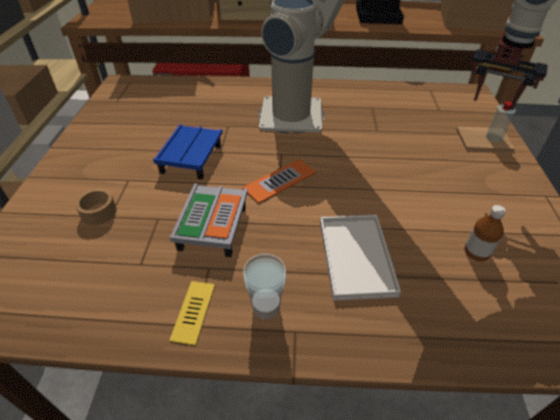

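Candidates: orange on the steel rack (top 332,195), a bigger orange one on the table (283,273), yellow (342,104), green (360,194). Racks: steel (347,197) and blue (397,312). I choose the small orange on the steel rack. Now I'll measure it and check with a close crop.

```bash
cat > m.py <<'E'
from h import *
def rect(d,mask,z,minA=150):
    out=[]
    n,l,s,c=cv2.connectedComponentsWithStats(cv2.morphologyEx(mask.astype(np.uint8),cv2.MORPH_CLOSE,np.ones((3,3))))
    for i in range(1,n):
        if s[i,4]<minA: continue
        cs,_=cv2.findContours((l==i).astype(np.uint8),cv2.RETR_EXTERNAL,cv2.CHAIN_APPROX_NONE)
        p=onz(d,cs[0][:,0].astype(float),z)[:,:2]
        (x,y),(w,h),a=cv2.minAreaRect(p.astype(np.float32))
        if w<h: a-=90; w,h=h,w
        out.append((c[i].round(),np.round([x,y,w,h,(a+90)%180-90],1)))
    return out
def hsv(d): return cv2.cvtColor(np.ascontiguousarray(d['img']),cv2.COLOR_RGB2HSV)
def orange(d): return cv2.inRange(hsv(d),(3,200,150),(14,255,255))>0
def green(d): return cv2.inRange(hsv(d),(55,120,50),(85,255,255))>0
E
python3 - <<'E'
from m import *
d=dict(np.load('top.npz'))
for n,z in(('orange',55),('green',55)): print(n,rect(d,globals()[n](d),z))
H=hsv(d)
g=(H[...,1]<60)&(H[...,2]>110)
print('grey z50',rect(d,g,56,1000)); print('z22',rect(d,g,22,1000))
P=byrange(d,[[332,195],[360,194],[347,200],[204,165],[283,273],[283,100],[346,159],[344,236]]);print(P.round())
# rack by range: height 45..70 points near
uu,vv=np.meshgrid(np.arange(290,400),np.arange(140,260)); uv=np.c_[uu.ravel(),vv.ravel()]
Q=byrange(d,uv); m=((Q[:,2]>40)&(Q[:,2]<75)).reshape(uu.shape)
M=np.zeros((420,560),bool); M[140:260,290:400]=m
print('rack',rect(d,M,56,500))
uu,vv=np.meshgrid(np.arange(150,250),np.arange(100,230)); Q=byrange(d,np.c_[uu.ravel(),vv.ravel()])
M=np.zeros((420,560),bool); M[100:230,150:250]=((Q[:,2]>2.5)&(Q[:,2]<40)).reshape(uu.shape); print('tray',rect(d,M,22,500))
c=d['img'][140:310,230:400]; cv2.imwrite('pics/crop1.png',cv2.resize(c[...,::-1],None,fx=3.5,fy=3.5,interpolation=cv2.INTER_CUBIC))
E
```

```text
orange []
green [(array([359., 194.]), array([ 577.1, -219.3,  145. ,   51.8,   -5.2]))]
grey z50 [(array([30., 28.]), array([1011.3,  625.2,  157.5,  151.6,   89.7])), (array([465.,  28.]), array([1009.5, -512.7,  162.6,  148. ,   90. ])), (array([283., 100.]), array([820.3, -26.5,  95.4,  95.3,  44.2])), (array([203., 169.]), array([643.6, 176.1, 235.8, 147.2,   6.3])), (array([346., 199.]), array([ 571.2, -184.7,  202.2,  149.9,   -4.8])), (array([276., 395.]), array([ 74.8,  -3.3, 232.6, 100.8,  89.3]))]
z22 [(array([30., 28.]), array([1026. ,  642.3,  161.7,  155.7,   89.7])), (array([465.,  28.]), array([1024.1, -526. ,  167. ,  151.9,   90. ])), (array([283., 100.]), array([829.9, -26.8,  97.9,  97.8,  44.2])), (array([203., 169.]), array([648.5, 181.2, 242.1, 151.1,   6.3])), (array([346., 199.]), array([ 574.1, -189.2,  207.7,  154. ,   -4.8])), (array([276., 395.]), array([ 64.5,  -3. , 238.8, 103.5,  89.3]))]
[[ 574. -150.   53.]
 [ 576. -220.   57.]
 [ 561. -188.   52.]
 [ 660.  181.    5.]
 [ 376.  -24.    6.]
 [ 802.  -27.  118.]
 [ 666. -187.   53.]
 [ 470. -185.   -2.]]
rack [(array([346., 196.]), array([ 571.8, -185.5,  200.7,  149.3,   -5. ]))]
tray [(array([204., 168.]), array([658. , 163.8, 277.5, 214.7,   7.1]))]
```

View pics/crop1.png

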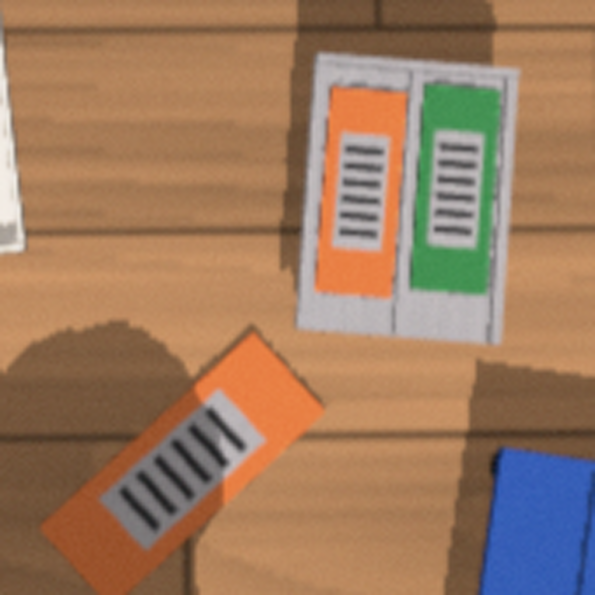

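The crop shows the small orange plate in the steel rack's left (+y) lane, centre at crop (361,192). The stop bar is at the top and the lane is open at the bottom. Moving to above it with the fingers shut.

Request:
play_rows(increments="0 0.018 -0.036 0 1.05;0 0.018 -0.036 0 1.05;0 0.018 -0.036 0 1.05;0 0.018 -0.036 0 1.05;0 0.018 -0.036 0 1.05;0 0.018 -0.036 0 1.05;0 0.018 -0.036 0 1.05;0 0.018 -0.036 0 1.05;0 0.018 -0.036 0 1.05;0 0.018 -0.036 0 1.05;0 0.018 -0.036 0 1.05;0 0.018 -0.036 0 1.05;0 0.018 -0.036 0 1.05;0 0.018 -0.036 0 1.05;0 0.018 -0.036 0 1.05;0 0.018 -0.036 0 1.05;0 0.018 -0.036 0 1.05;0 0.018 -0.036 0 1.05;0 0.018 -0.036 0 1.05;0 0.018 -0.036 0 1.05")

```text
t: 2.1
ee_pos: [632.0, -158.7, 222.2]
orientation: [-0.13, -3.138, -0.0]
ft_force: [0.2, 0.0, -0.1]
width: 0.7
```

```bash
sed -i 's/(3,200,150),(14,255,255)/(3,160,90),(13,255,255)/' m.py; python3 - <<'E'
from m import *
t=dict(np.load('top.npz')); print('rgb',t['img'][172,330],hsv(t)[172,330], hsv(t)[145,300])
print([r for r in rect(t,orange(t),55)])
d=get('wrist'); save(d,'w1'); print(d['origin'])
print('o',rect(d,orange(d),55,400)); print('g',rect(d,green(d),55,400))
o=ctrl.get_obs(); M=rot(o['orientation']); print(o['t'],o['ee_pos'],np.degrees(np.arctan2(M[1,:2],M[0,:2])),o['ft_force'],o['width'])
E
```

```text
rgb [232 126  66] [ 11 182 232] [ 14 122 175]
[(array([333., 194.]), array([ 575.8, -151.5,  145.9,   53.4,   -5.4])), (array([ 78., 181.]), array([613. , 492. ,  59.8,  46.9, -41.7])), (array([281., 274.]), array([378.1, -20.4, 207.8,  78.5, -48.2]))]
[ 563.39678928 -153.26487963  383.97823922]
o [(array([278.,  88.]), array([ 577.1, -155.1,  145.5,   50.6,   -5.5]))]
g [(array([204., 128.]), array([ 578. , -223.1,  144.5,   49.9,   -5.1]))]
2.15 [ 634.53551814 -163.86608883  222.48158952] [175.19869609  85.1983094 ] [ 1.81871132 -3.203801    1.50671741] 0.6449608793966469
```

View pics/w1.png

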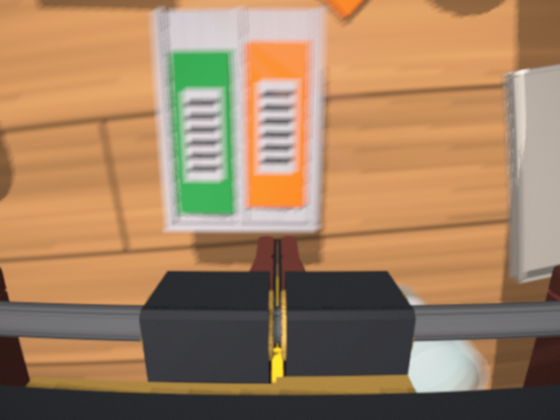

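Wrist view: orange in the right-hand lane, (278,125), green at (204,128), both flat between the lips. The picture is slightly blurred because the arm was still settling. Descending to just above the far part of the plate.

Request:
play_rows(increments="0 0 0 0 0;0 0 0 -0.03 0;0 0 0 -0.03 0;0 0 0 -0.03 0;0 0 0 -0.03 0;0 0 0 -0.02 0;0 0 0 -0.015 0;0 0 0 -0.005 0;0 0 0 0 0;0 0 0 0 0")

```text
t: 3.15
ee_pos: [632.4, -157.1, 63.7]
orientation: [0.13, 3.137, -0.0]
ft_force: [0.4, -1.0, 0.3]
width: 0.8
```

```bash
python3 - <<'E'
from m import *
o=ctrl.get_obs(); print(o['t'],o['ee_pos'],o['ft_force'],o['qvel'].round(3))
d=get('top'); print(rect(d,orange(d),55)[:1])
d=get('wrist'); print(rect(d,orange(d),55,400),rect(d,green(d),55,400))
E
```

```text
3.15 [ 632.38282795 -157.0963336    63.71863889] [ 0.40906815 -1.02549791  0.27704156] [-0.003 -0.007 -0.005  0.001  0.001 -0.001]
[(array([ 78., 181.]), array([611.8, 492. ,  57. ,  43.8, -46.9]))]
[(array([292.,  60.]), array([ 581.1, -151.4,  133.5,   55.1,   -5.5]))] [(array([142., 130.]), array([ 578.5, -218.9,  143.1,   55.4,   -5.2]))]
```

Request:
play_rows(increments="0 0 0 -0.004 0;0 0 0 -0.002 0;0 0 0 -0.001 0;0 0 0 0 0")

```text
t: 3.65
ee_pos: [631.6, -157.2, 55.5]
orientation: [-0.131, -3.139, -0.0]
ft_force: [-0.2, 0.0, 0.4]
width: 0.2
```

Request:
play_rows(increments="0 0 0 -0.001 0;0 0 0 0 0")

```text
t: 3.85
ee_pos: [632.0, -157.3, 55.4]
orientation: [0.131, 3.138, -0.0]
ft_force: [-1.4, 0.4, 5.7]
width: 0.5
```

Request:
play_rows(increments="0 0 0 -0.001 0;0 0 0 0 0")

```text
t: 4.05
ee_pos: [632.4, -157.4, 55.4]
orientation: [0.131, 3.138, -0.001]
ft_force: [-2.6, -0.0, 12.3]
width: 0.8
```

Request:
play_rows(increments="0 -0.003 0.0003 0 0;0 -0.004 0.0003 0 0;0 -0.004 0.0004 0 0;0 -0.004 0.0003 0 0;0 0 0 0 0")

```text
t: 4.55
ee_pos: [618.3, -156.3, 55.4]
orientation: [0.131, 3.135, -0.001]
ft_force: [1.0, -1.2, 7.9]
width: 0.2
```

```bash
python3 - <<'E'
from m import *
d=get('wrist'); print(d['origin'],rect(d,orange(d),55,400),rect(d,green(d),55,400)); save(d,'w2')
E
```

```text
[ 548.99177211 -150.62701234  216.78638942] [(array([294.,  59.]), array([ 568.5, -150.6,  131.8,   55.2,   -5.5]))] [(array([135., 127.]), array([ 571.4, -218.2,  138.9,   55.5,   -5.1]))]
```

View pics/w2.png

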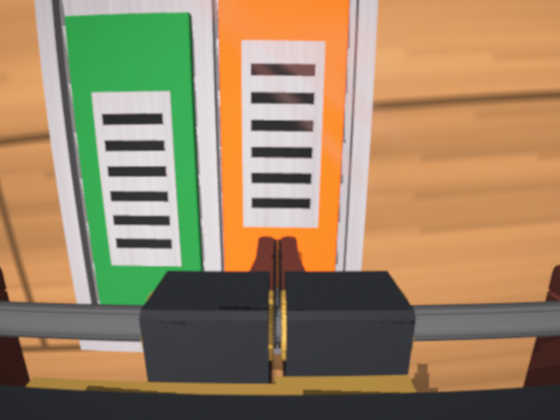

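Wrist view: the fingertip (277,235) rests just beyond the slotted panel, and the orange plate has slid towards the open end (top of the picture). I'll track the panel centre numerically.

```bash
cat >> m.py <<'E'
c,s=np.cos(np.radians(-5)),np.sin(np.radians(-5))
RK=np.array([571.6,-185.2])
def rk(p): p=np.asarray(p)[...,:2]-RK; return np.round(p@np.array([[c,-s],[s,c]]),1)
def slots(d):
    "slot centroids inside the orange lane, rack frame"
    v=hsv(d)[...,2]; n,l,st,ce=cv2.connectedComponentsWithStats((v<75).astype(np.uint8))
    k=[i for i in range(1,n) if st[i,2]>3*st[i,3] and 40<st[i,2]<90 and 150<st[i,4]<1200]
    p=rk(onz(d,ce[k],55)); return p
E
python3 - <<'E'
from m import *
d=dict(np.load('wrist.npz')); p=slots(d); print(p); 
E
```

```text
[[-22.5 -33.8]
 [-19.4  31.9]
 [-10.4 -33.5]
 [ -7.4  34.4]
 [  1.5 -33.7]
 [  4.6  33.9]
 [ 13.5 -33.8]
 [ 16.7  33.7]
 [ 25.5 -33.6]
 [ 37.5 -34. ]]
```

Request:
play_rows(increments="0 -0.005 0.0004 0 0;0 -0.005 0.0005 0 0;0 -0.005 0.0004 0 0;0 -0.005 0.0004 0 0;0 -0.005 0.0005 0 0;0 -0.005 0.0004 0 0;0 0 0 0 0")

```text
t: 5.3
ee_pos: [588.2, -153.8, 55.4]
orientation: [0.131, 3.135, -0.001]
ft_force: [-0.1, -0.5, 7.7]
width: 0.7
```

```bash
python3 - <<'E'
from m import *
d=get('wrist'); print(slots(d),rk(ctrl.get_obs()['ee_pos']))
E
```

```text
[[-49.5  31.8]
 [-37.6  34.4]
 [-25.6  33.9]
 [-22.6 -33.5]
 [-13.5  33.6]
 [-10.6 -33.3]
 [  1.5 -33.7]
 [ 13.5 -33.5]] [13.8 32.7]
```

Dragging without slip. Plate centre is at rack x ≈ -43.5 and needs about -75, so 31 mm more.

Request:
play_rows(increments="0 -0.005 0.0004 0 0;0 -0.005 0.0005 0 0;0 -0.005 0.0004 0 0;0 -0.005 0.0004 0 0;0 -0.005 0.0005 0 0;0 -0.004 0.0004 0 0;0 -0.002 0.0002 0 0;0 0 0 0 0")

```text
t: 6.15
ee_pos: [557.7, -151.1, 55.3]
orientation: [0.131, 3.134, -0.002]
ft_force: [1.3, -0.1, 8.5]
width: 0.6
```

```bash
python3 - <<'E'
from m import *
d=get('wrist'); print(slots(d),rk(ctrl.get_obs()['ee_pos']))
E
```

```text
[[-80.2  32.1]
 [-68.2  34.4]
 [-56.2  34.1]
 [-44.2  33.6]
 [-22.5 -33.4]] [-16.8  32.8]
```

Plate centre is at rack x ≈ -74 (about 49 mm overhang). Lifting off, opening, and moving over the overhang.

Request:
play_rows(increments="0 0 0 0.005 0;0 0 0 0.02 0;0 0 0 0.03 0;0 0 0 0.03 0;1 -0.025 0.0024 0.015 0;1 -0.025 0.0024 0 0;1 -0.025 0.0024 0 0;1 -0.024 0.002 0 0;1 0 0 0 0;1 0 0 0 0;1 0 0 0 0;1 0 0 0 0")

```text
t: 7.4
ee_pos: [457.9, -141.5, 153.7]
orientation: [0.13, 3.138, -0.0]
ft_force: [-0.2, -0.4, 0.4]
width: 60.9
```

```bash
python3 - <<'E'
from m import *
o=ctrl.get_obs(); print(o['t'],o['ee_pos'],rk(o['ee_pos']),o['width'],o['ft_force'])
d=get('wrist'); save(d,'w3')
d=get('top'); print(slots(d),[(a,b,rk(b[:2])) for a,b in rect(d,orange(d),55)])
g=rect(d,green(d),55); print([(a,b,rk(b[:2])) for a,b in g])
d=get('scene'); cv2.imwrite('pics/s2.png',cv2.resize(d['img'][130:300,120:320,::-1],None,fx=3,fy=3,interpolation=cv2.INTER_CUBIC))
E
```

```text
7.4 [ 457.85469782 -141.45979148  153.73522794] [-117.1   33.7] 60.90275569318404 [-0.19322857 -0.43687733  0.37612156]Traceback (most recent call last):
  File "<stdin>", line 4, in <module>
  File "m.py", line 23, in slots
    p=rk(onz(d,ce[k],55)); return p
         ~~~^^^^^^^^^^^^
  File "h.py", line 18, in onz
    r,o=rays(d,uv); return o+r*((z-o[2])/r[:,2])[:,None]
        ~~~~^^^^^^
  File "h.py", line 15, in rays
    s=cv2.undistortPoints(np.float64(uv).reshape(-1,1,2),K,D)[:,0]
      ~~~~~~~~~~~~~~~~~~~^^^^^^^^^^^^^^^^^^^^^^^^^^^^^^^^^^^^
cv2.error: OpenCV(4.12.0) /io/opencv/modules/calib3d/src/undistort.dispatch.cpp:347: error: (-215:Assertion failed) CV_IS_MAT(_src) && CV_IS_MAT(_dst) && (_src->rows == 1 || _src->cols == 1) && (_dst->rows == 1 || _dst->cols == 1) && _src->cols + _src->rows - 1 == _dst->rows + _dst->cols - 1 && (CV_MAT_TYPE(_src->type) == CV_32FC2 || CV_MAT_TYPE(_src->type) == CV_64FC2) && (CV_MAT_TYPE(_dst->type) == CV_32FC2 || CV_MAT_TYPE(_dst->type) == CV_64FC2) in function 'cvUndistortPointsInternal'
```

View pics/w3.png

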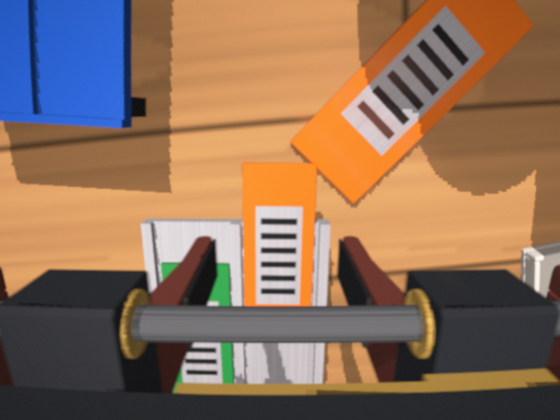

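Wrist view: the orange plate sticks out past the rack's end (rack edge row ~222, plate end row 163, columns 243–316) between the open fingers (about 195 and 355). The big orange decoy lies on the table below and to the right.

```bash
python3 - <<'E'
from m import *
d=dict(np.load('wrist.npz'))
p=onz(d,[[243,163],[316,163],[147,221],[329,221]],55); print(rk(p)); print(rk(onz(d,[[147,221],[329,221]],56)))
print(byrange(d,[[260,175],[300,175],[320,140],[260,215]]).round())
E
```

```text
[[-149.5    7.9]
 [-149.7   62. ]
 [-104.1  -68.3]
 [-104.7   73.5]]
[[-104.4  -67.9]
 [-105.    73.4]]
[[ 434. -153.   53.]
 [ 436. -123.   55.]
 [ 415. -101.    7.]
 [ 465. -156.   54.]]
```

Request:
play_rows(increments="1 0 0 -0.02 0;1 0 0 -0.02 0;1 0 0 -0.01 0;1 0 0 0 0")

```text
t: 7.9
ee_pos: [456.0, -140.9, 102.4]
orientation: [-0.13, -3.136, -0.001]
ft_force: [-0.4, -0.4, -0.4]
width: 87.9
```

Request:
play_rows(increments="1 -0.004 0.0015 -0.02 0;1 0 0 -0.02 0;1 0 0 -0.018 0;1 0 0 -0.01 0;1 0 0 0 0;1 0 0 0 0")

```text
t: 8.5
ee_pos: [453.2, -139.9, 36.2]
orientation: [0.131, 3.138, -0.0]
ft_force: [0.7, -0.1, 0.1]
width: 88.1
```

```bash
python3 - <<'E'
from m import *
o=ctrl.get_obs(); print(o['t'],o['ee_pos'],rk(o['ee_pos']),o['width'],o['ft_force'])
d=get('scene'); cv2.imwrite('pics/s2.png',cv2.resize(d['img'][110:280,120:340,::-1],None,fx=3,fy=3,interpolation=cv2.INTER_CUBIC))
E
```

```text
8.5 [ 453.18402481 -139.91161119   36.20858138] [-121.9   34.8] 88.11221641526781 [ 0.73345743 -0.0571631   0.05385065]
```

View pics/s2.png

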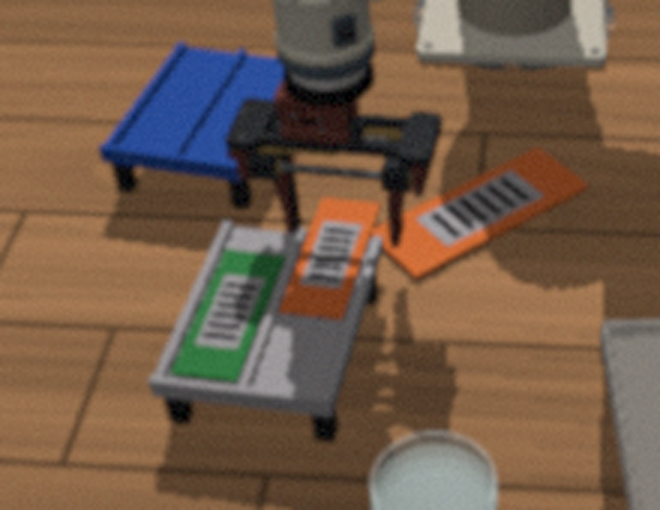

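Scene view: the fingers straddle the overhanging part (crop 345,215), clear of the rack and the green plate. Lowering 2 mm and closing.

Request:
play_rows(increments="1 0 0 -0.002 0;0 0 0 0 0;0 0 0 0 0;0 0 0 0 0;0 0 0 0 0;0 0 0 0 0;0 0 0 0 0")

```text
t: 9.25
ee_pos: [452.7, -139.8, 33.7]
orientation: [0.131, 3.139, -0.0]
ft_force: [0.9, 0.4, 1.4]
width: 55.5
```

Request:
play_rows(increments="0 0 0 0.001 0;0 0 0 0.004 0;0 0 0 0.01 0;0 0 0 0.01 0;0 0 0 0.01 0;0 0 0 0.015 0;0 0 0 0.02 0;0 0 0 0 0")

```text
t: 10.05
ee_pos: [454.4, -140.3, 106.3]
orientation: [0.13, 3.134, -0.002]
ft_force: [-0.0, -0.1, -1.8]
width: 55.8
```

```bash
python3 - <<'E'
from m import *
o=ctrl.get_obs(); print(o['t'],o['ee_pos'],o['width'],o['ft_force'])
d=get('scene'); cv2.imwrite('pics/s3.png',cv2.resize(d['img'][110:280,120:340,::-1],None,fx=3,fy=3,interpolation=cv2.INTER_CUBIC))
E
```

```text
10.05 [ 454.42714583 -140.32530643  106.30264913] 55.768396307516575 [-0.01181166 -0.07681683 -1.77198723]
```

View pics/s3.png

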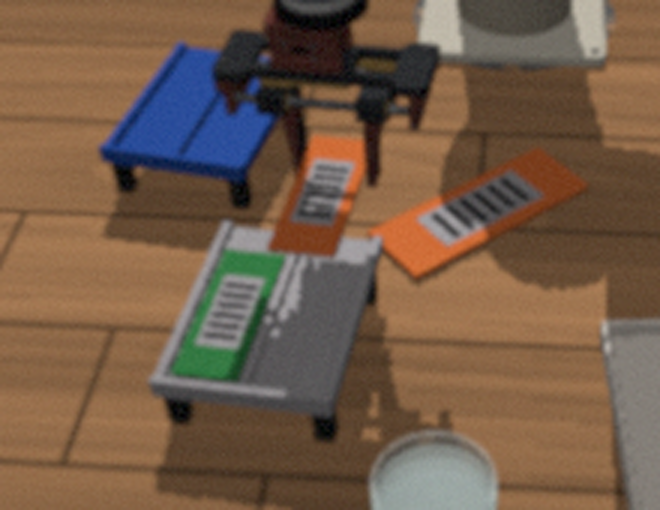

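Plate held (width 55.8 mm) and clear of the rack, with the green one in place. Lifting higher and carrying it to the tray.

Request:
play_rows(increments="0 0 0 0.02 0;0 0 0 0.02 0;0 0 0 0.02 0;0 0.006 0.013 0 0.5;0 0.012 0.026 0 0.9;0 0.012 0.026 0 0.9;0 0.012 0.026 0 0.9;0 0.012 0.026 0 0.9;0 0.012 0.026 0 0.9;0 0.012 0.026 0 0.9;0 0.012 0.026 0 0.9;0 0.012 0.026 0 0.9;0 0.012 0.026 0 0.9;0 0.012 0.026 0 0.9;0 0.012 0.026 0 0.9;0 0.012 0.022 0 0.9;0 0.008 0.012 0 0.9;0 0 0 0 0;0 0 0 0 0")

```text
t: 12.0
ee_pos: [609.8, 192.9, 162.5]
orientation: [0.204, -3.133, 0.001]
ft_force: [0.3, -0.1, -0.6]
width: 55.8
```

```bash
python3 - <<'E'
from m import *
o=ctrl.get_obs(); M=rot(o['orientation']); print(o['t'],o['ee_pos'],o['width'],o['ft_force'],np.degrees(np.arctan2(M[1,0],M[0,0])))
d=get('scene'); save(d,'s4')
# plate in air: orange pixels by range
v,u=np.nonzero(orange(d)); Q=byrange(d,np.c_[u,v]); Q=Q[(Q[:,2]>100)&(Q[:,2]<260)&(abs(Q[:,1]-176)<80)&(abs(Q[:,0]-650)<130)]
C=Q.mean(0); w=np.linalg.svd(Q-C)[2][2] if len(Q)<5000 else None
w=np.linalg.eigh(np.cov(Q.T))[1][:,0]; print(len(Q),C,w*np.sign(w[2]),Q.min(0),Q.max(0))
(x,y),wh,a=cv2.minAreaRect(Q[:,:2].astype(np.float32)); print(x,y,wh,a)
# tray inner corners / rim via white mask in original top view
d=get('top'); H=hsv(d); g=(H[...,1]<60)&(H[...,2]>110); print(rect(d,g,22,1000))
E
```

```text
12.0 [609.75914787 192.91953715 162.50009308] 55.7960670002139 [ 0.34439016 -0.09961713 -0.55902347] -172.55798198327537
726 [669.09736714 198.68402208 182.68569302] [0.01099388 0.02147764 0.99970888] [583.38842026 163.82806448 176.89953857] [735.12075518 232.30448283 215.32088342]
659.899169921875 196.76498413085938 (151.5752410888672, 57.74925994873047) 6.82574987411499
[(array([30., 28.]), array([1026. ,  642.3,  161.7,  155.7,   89.7])), (array([465.,  28.]), array([1024.1, -526. ,  167. ,  151.9,   90. ])), (array([283., 100.]), array([829.9, -26.8,  97.9,  97.8,  44.2])), (array([161., 272.]), array([425.5, 302.8, 698. , 273.6,   5.4])), (array([218., 167.]), array([652.5, 147.2, 241.7,  83.4,   6.7])), (array([341., 197.]), array([ 574. , -189.2,  207.5,  154.1,   -5. ])), (array([187., 405.]), array([ 67.6, 265.4, 333. , 103.3,  89.3])), (array([287., 393.]), array([ 64.2, -18.8, 207.1, 103.5,  89.3]))]
```

View pics/s4.png

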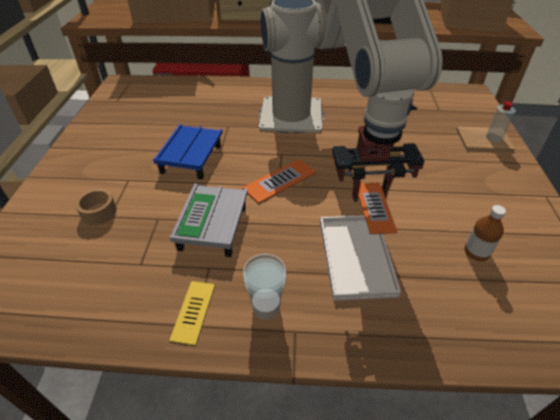

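Scene view: plate held level at about (375,207) with the tray at (357,255); green still in its lane. The plate centre needs to shift about (-11,-16) mm to sit over the tray centre. Then lowering.

Request:
play_rows(increments="0 -0.006 -0.008 -0.02 -0.5;0 -0.005 -0.008 -0.02 0;0 0 0 -0.03 0;0 0 0 -0.03 0;0 0 0 -0.02 0;0 0 0 -0.015 0;0 0 0 -0.01 0;0 0 0 -0.005 0;0 0 0 0 0;0 0 0 0 0")

```text
t: 13.1
ee_pos: [600.3, 177.4, 14.4]
orientation: [-0.19, 3.135, 0.0]
ft_force: [0.3, -0.9, -0.6]
width: 56.0
```

Request:
play_rows(increments="0 0 0 -0.002 0;0 0 0 -0.001 0;0 0 0 0 0")

```text
t: 13.4
ee_pos: [599.8, 177.3, 10.9]
orientation: [-0.19, 3.136, 0.0]
ft_force: [-1.1, 0.3, -0.5]
width: 55.4
```

Another 4 mm down to just off the tray floor, then release.

Request:
play_rows(increments="0 0 0 -0.002 0;0 0 0 -0.001 0;0 0 0 -0.001 0;0 0 0 0 0")

```text
t: 13.8
ee_pos: [599.6, 177.2, 6.5]
orientation: [0.19, -3.136, 0.0]
ft_force: [0.4, 0.2, -1.7]
width: 55.7
```

Request:
play_rows(increments="0.8 0 0 0 0;0.8 0 0 0 0;0.8 0 0 0 0;0.8 0 0 0 0;0.8 0 0 0 0")

```text
t: 14.3
ee_pos: [599.8, 177.2, 6.7]
orientation: [-0.19, 3.136, 0.0]
ft_force: [0.2, 0.1, 0.9]
width: 69.9
```

Request:
play_rows(increments="0.8 0 0 0.01 0;0.8 0 0 0.02 0;0.8 0 0 0.03 0;0.8 0 0 0.04 0;0.8 0 0 0.04 0;0.8 0 0 0.04 0;0.8 -0.03 0 0 0;0.8 -0.04 0 0 0;0.8 -0.04 0 0 0;0.8 -0.04 0 0 0;0.8 0 0 0 0;0.8 0 0 0 0")

```text
t: 15.5
ee_pos: [449.9, 177.5, 187.7]
orientation: [-0.191, 3.134, 0.001]
ft_force: [0.6, 0.2, 0.2]
width: 70.3
```

```bash
python3 - <<'E'
from m import *
o=ctrl.get_obs(); print(o['t'],o['ee_pos'],o['width'],o['ft_force'])
d=get('scene'); save(d,'s5')
v,u=np.nonzero(orange(d)); Q=byrange(d,np.c_[u,v]); Q=Q[(abs(Q[:,1]-176)<90)&(abs(Q[:,0]-650)<130)]
w=np.linalg.eigh(np.cov(Q.T))[1][:,0]; print(len(Q),Q.mean(0),w*np.sign(w[2]),np.percentile(Q[:,2],[2,50,98]))
print(cv2.minAreaRect(Q[:,:2].astype(np.float32)))
d=get('wrist'); print([(a,b,rk(b[:2])) for a,b in rect(d,green(d),55,400)])
d=get('top'); print([(a,b,rk(b[:2])) for a,b in rect(d,green(d),55)])
E
```

```text
15.5 [449.91557688 177.49034626 187.73077381] 70.30780938507847 [0.55874447 0.24554284 0.2002548 ]
509 [657.12402951 182.034574     9.03835372] [1.48440383e-04 1.83958285e-03 9.99998297e-01] [ 6.36120565  9.06495321 12.04742233]
((649.9993286132812, 182.07550048828125), (148.73486328125, 51.858333587646484), 7.2848005294799805)
[]
[(array([359., 194.]), array([ 577. , -219.3,  145.2,   51.7,   -5.3]), array([  8.4, -33.5]))]
```

View pics/s5.png

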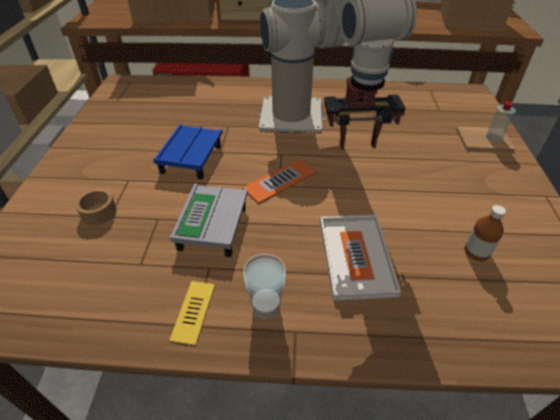

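The scene shows the orange plate flat in the middle of the tray (357,256), the green plate unmoved (199,215), and the gripper clear. Handing in.

```bash
python3 -c "
from workcell import ctrl
print(ctrl.close_job())"
```

```text
the job is handed in; nothing more can be done
None
```

The small orange plate is lying flat in the white tray, and the job was handed in at about 16 s on the robot's clock.

- **What I did:** I dragged the plate along its lane with the shut fingertip, at about 8 to 12 N. It stopped with 45 to 50 mm sticking out over the open end. I gripped that part, lifted the plate clear and carried it to the tray.
- **Release:** The fingertips reach about 19 mm below the grasp point, so I could not set the plate right down. By my estimate it dropped the last 15 to 18 mm onto the tray floor.
- **Orange plate, last check:** It is level, with its top at z of about 9 mm (10 mm expected). It sits at (650, 182), within about 2 mm of the tray's centre.
- **Green plate, last check:** It is at (577.0, -219.3), against (577.1, -219.3) at the start.
- **Gripper:** It is clear of everything. The highest force reading I saw was about 12 N.
- **What disagreed or failed:**
  - One wrist view put the rack's open end 4 to 5 mm further out than the first overhead measurement, hence the 45 to 50 mm range; I moved the grasp point about 5 mm outward to be safe.
  - In the final check the wrist view found no green plate from where the arm was parked, so that check rests on the overhead and scene views.

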